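Bin the used eye cup, find the thread hand of the eyewash bottle and hold its cap off

TASK

A used clear eye cup sits upside down over the cap of one of the two eyewash bottles in the stand: drop it into the steel waste bin and let go of it. Then unscrew the blue cap that it covered; these bottles come with either an ordinary or a reverse thread and look alike, so try it both ways, turn it on the way that gives until it comes free, and lift it off. Finish still holding the cap in the gripper, level and well clear above the bottle's mouth, with the dish, yellow tube, tweezers and navy case left where they were and the bin standing.

Things in the scene. Friction and masses are not known exactly. Their poses are not given: they have to be found in the camera images.
- eyecup_center (a point): Centre, half-way up, of the used clear plastic eye cup, loose, 40 mm high, 14 g, upside down over the cap, z up. Bowl 24 mm high, mouth down, 52 mm across (49 at its closed upper end), wall 2; above it a stem 16 mm across, 12 long, and a foot disc 28 across, 4 thick. Its closed end rests on the cap's top; lift 30 mm straight up to clear. Grip the bowl across from above.
- cap_center (a point): Centre, half-way up, of the loose blue cap under the eye cup: 40 mm across, 22 high, 20 g, open below, z up. A white line on its top lies along its x, which starts along the mouth's x (within 4 degrees). It turns level; the right way it turns freely and 75 to 115 degrees from its start lifts straight off; before that it rises only 2 to 4 mm. The wrong way it stops hard within 10 degrees.
- mouth (a point): Centre of the neck's top rim, 145 mm above the counter, on the fixed bottle under the cup (white, 64 mm across, green label band). z up, x as the stand's. Fitted cap's centre: 8.5 mm below. Neck 22 mm across, 21 tall, with two thread ribs (33 across) that hold two lugs in the cap. Ordinary thread loosens counter-clockwise seen from above, reverse clockwise; it differs by start and cannot be seen.
- spare_cap (a point): Centre of the cap of the spare bottle, sealed with a white sleeve round the lower half of its blue cap, otherwise alike and equally high; fixed, not to be opened. It stands in the other place of the stand, 130 mm from the bottle in use along the stand's y; which place is which changes.
- stand: Grey moulded stand, fixed, 100 mm (x) by 250 mm (y), base 12 mm high with two round sockets up to 42 mm high, 65 mm either side of its centre along its y. Origin: centre of its underside.
- bin_rim (a point): Centre of the open mouth, 100 mm above the counter, of the round stainless waste bin with a black rim, 350 g, loose, 140 mm outside and 134 mm inside at the mouth, 112 mm at the foot, inner floor 96 mm below this point. z up.
- dish: White ceramic pill dish with three pills, 92 mm across, 22 mm high, loose. Origin: centre of its underside. Not to be disturbed.
- tube: Closed yellow plastic tablet tube with a white stopper, standing, 30 mm across, 98 mm high, loose. Origin: centre of its underside. Not to be disturbed.
- tweezers: Stainless tweezers lying flat, 112 mm long along its x, 13 mm wide, 9 mm high, loose. Origin: middle of its length, on the counter. Not to be disturbed.
- case: Closed navy plastic first-aid case with steel latches, 115 mm (x) by 170 mm (y), 55 mm high, 550 g, loose. Origin: centre of its underside. Not to be disturbed.
There are look-alikes about, which are no part of the job. Leave any green or turquoise look-alike of the part that bears bin_rim alone.

How it is judged:
By the outcome, as a careful person would: the job done as asked, in the order asked, and still so for the second after the job is handed in, while the arm keeps its last pose, push and grip.
It also fails if it takes over 51 s, if anything falls off the work surface, if the arm or the gripper's body presses on something with over 40 N, if the wrist force passes 120 N, or if a joint passes its speed limit or range.

ROBOT

A 6-joint arm with a two-finger parallel gripper is mounted at the origin on the work surface. World frame = base frame: x ahead of the robot, y to its left, z up, the work surface at z = 0. Lengths are in m, angles in degrees, forces in N, time in s.
With the tool pointing down it reaches from about 0.4 to 0.825 m from the base axis. Payload 7 kg.
Tool frame: the origin (TCP) lies on the centre line of the jaws, within the pads' length; the fingertips stand 11 mm ahead of it and the grasp point (between the pads) lies 8 mm behind it; z points along the fingers, y is the line along which they close (so a half turn about z gives the same grasp; the last joint's range is limited). The gripper opens to 88 mm and grips with 3 to 60 N. Pads are 19 mm wide; open, the fingers measure 130 mm over their backs; the gripper's body (78 mm by 193 mm) begins 47 mm behind the grasp point.
Start: joints at [-51.732, 20.546, 0.682, 0, -70.136, -16.507], TCP at [0.25, -0.627, 0.238] pointing down, gripper open.
Joint ranges: [-176.03, 176.03], [-82.01, 121.73], [-58.28, 71.71], [-173.87, 95.51], [-174.79, -0.11], [-173.66, 173.66]. Speed limits (degrees/s): [136.94, 136.94, 172.46, 180, 180, 180].

INTERFACE

Orientations are given as [roll, pitch, yaw] about the fixed x, y, z axes, in that order (R = Rz(yaw) Ry(pitch) Rx(roll)).
In Python, from plant import r, capture, camera_model, job gives the robot as it stands.
- The arm moves only by the tool drive_tool, never from a script. Its argument "increments" is a list that holds one entry, the list of rows, each a list of 5 numbers: the gripper's target within -1 to 1 (fully open at 1, half-way at 0, shut at -1), then the shift along the tool's x, y, z scaled (see below), then the turn about the tool's z scaled (see below). In form: [[[gripper, tx, ty, tz, roll], ...]]. A call has 1 to 5 rows; each row is the pose to reach, as a shift and turn from the pose commanded when the call began, along the tool's axes at that moment, turning the shorter way round; what a row does not reach only later rows make up. The controller multiplies each number of a shift by 120 mm and each number of a turn by 360 degrees. A row lasts 1/8 s, in which the tool goes at most 62.5 mm and 10.7 degrees, less where a joint would pass 70% of its speed; a pose out of reach is approached as far as the arm can. A call with a number of a shift or a turn outside -1 to 1 is refused whole. A call with a gripper value outside its range is refused whole. The fingers move at their own pace and stop on an object; "squeeze" is the grip in N (left out, the last holds). Time passes only in rows, so rows that repeat a pose let the fingers close. It gives the time, the measured TCP pose, the force, the opening and the grip force at its end, in the units of the state.
- r.get_state(): the state, without advancing time (a new reading comes with each control period).
- capture(name): name is "scene" or "top" or "wrist"; returns the picture (384x512x3 uint8, red, green, blue); there is no depth.
- camera_model(name): a dict with "camera_matrix" (3x3 intrinsics, pixels), "rvec" (rotation vector, rad) and "tvec" (3), from world to camera coordinates, as OpenCV has them. Camera axes: x right, y down, z forward; pixel columns grow to the right and rows downward; lengths in m; the calibration is good to about 2 mm. A picture is of the moment at which its call begins: read the wrist's pose just before it. camera_model takes no time and is no camera call; for the wrist camera it gives the pose at the moment of the call.
- job.close_job(): hands the job in; it is judged then, once.
The state is a dict: "time_s": time; "joints": joint angles; "qd": joint speeds; "joint_torque": joint torques, N m; "tcp_pos": TCP position; "eef_rot": TCP orientation; "contact_force": force on the tool from outside, world axes, zero at the start; "moment": the same for the moment, N m; "gripper_width": finger opening in m; "gripper_force": force on a finger pad.
Only numpy, scipy, OpenCV 4.12 (cv2) and the standard library are available. Lean on these libraries where they do the work, as an engineer would, in place of code of your own. Each camera call takes 0.05 s, during which the arm holds its last target. There are 200 camera calls.

## Working session

There is one attempt and no reset: what is moved stays moved. The work goes in short steps, Python scripts to look and compute and a tool call to move; the robot and the scene stay as the last step left them, time stands still between calls to the robot, and variables do not carry over. Pictures are saved under pics/ and viewed, at most 10 in all, crops included, and the job is handed in when it is done.

Besides the shell and the picture viewer there is one more tool, called after "Request:" as name([rows], argument=value, ...), one row to a line, values as JSON. drive_tool: Moves the arm, as the interface text tells. Its arguments: {"type":"object","properties":{"increments":{"type":"array"},"squeeze":{"type":"number"}},"required":["increments"]}

```bash
mkdir -p pics
cat > h.py <<'E'
import numpy as np, cv2
from plant import r, capture, camera_model, job
def ray(m,u,v):
    K=np.array(m["camera_matrix"],float);R=cv2.Rodrigues(np.array(m["rvec"],float))[0];t=np.array(m["tvec"],float).ravel()
    p=cv2.undistortPoints(np.array([[[u,v]]],float),K,None).ravel()
    d=R.T@np.array([p[0],p[1],1.]);return -R.T@t,d/np.linalg.norm(d)
def onz(m,u,v,z):
    o,d=ray(m,u,v);return o+d*(z-o[2])/d[2]
def tri(rays):
    A=np.zeros((3,3));b=np.zeros(3)
    for o,d in rays:
        P=np.eye(3)-np.outer(d,d);A+=P;b+=P@o
    x=np.linalg.solve(A,b);return x,[np.linalg.norm((np.eye(3)-np.outer(d,d))@(x-o)) for o,d in rays]
def proj(m,p):
    return cv2.projectPoints(np.array([p],float),np.array(m["rvec"],float),np.array(m["tvec"],float),np.array(m["camera_matrix"],float),None)[0].ravel()
def save(n,im,s=1):
    cv2.imwrite("pics/"+n+".png",cv2.resize(im[:,:,::-1],None,fx=s,fy=s,interpolation=cv2.INTER_CUBIC))
E
python3 - <<'E'
from h import *
a=capture("scene");b=capture("top");np.save("scene0.npy",a);np.save("top0.npy",b)
save("s0",a,1.5);save("t0",b,1.5)
for n in("scene","top","wrist"):
    m=camera_model(n);print(n,ray(m,256,192))
print(r.get_state())
E
```

```text
scene (array([1.27815027, 0.26053578, 0.66278991]), array([-0.75013616, -0.34962169, -0.56130243]))
top (array([ 0.38186989, -0.06575832,  1.15948546]), array([ 0.15377532, -0.04653556, -0.98700942]))
wrist (array([ 0.18817304, -0.65155248,  0.3839114 ]), array([ 0.22323062,  0.09170143, -0.97044265]))
{'time_s': 0.1, 'joints': array([-5.17330418e+01,  2.05864194e+01,  6.39291063e-01, -1.88827906e-02,
       -7.01340115e+01, -1.65060955e+01]), 'qd': array([-0.03119446, -0.00800853,  0.2173332 ,  0.08179334,  0.03164965,
        0.00983248]), 'joint_torque': array([-7.64376691e-04, -5.84163415e+01,  2.93753064e+01,  7.01565340e+00,
        1.01463767e-02, -8.30884323e-05]), 'tcp_pos': array([ 0.25006905, -0.62652566,  0.23672507]), 'eef_rot': array([ 1.79917160e+02, -6.03501015e-03, -1.58245562e+02]), 'contact_force': array([ 0.29706585,  0.44378847, -0.04233424]), 'moment': array([-0.01974392,  0.02380957,  0.0150681 ]), 'gripper_force': 0.0, 'gripper_width': 0.08755278984920106}
```

View pics/s0.png

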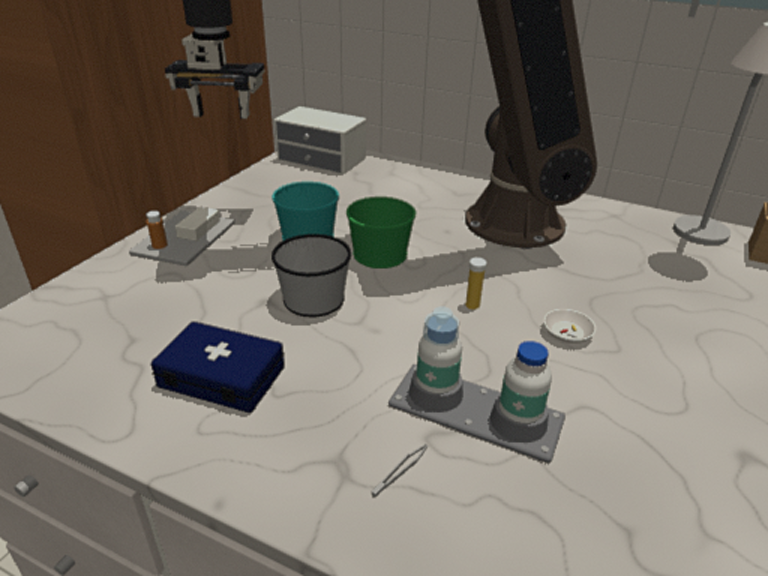

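View pics/t0.png

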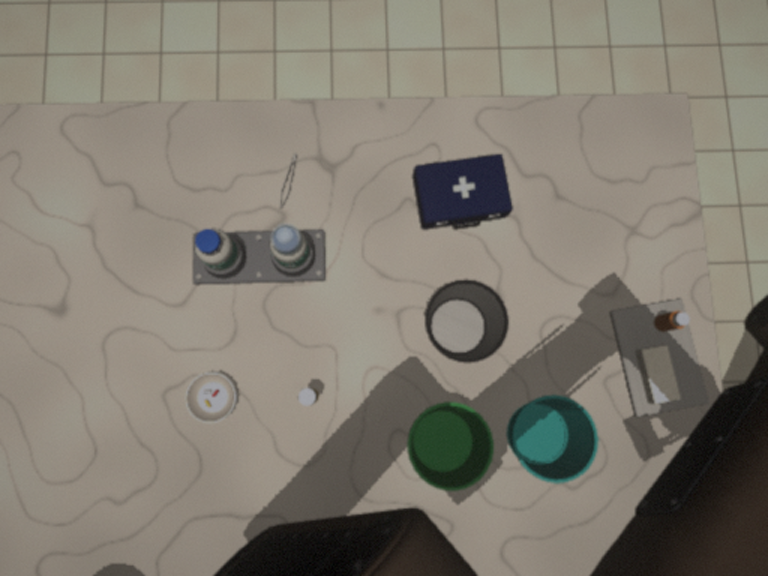

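The scene picture shows the pale translucent eye cup at (442,328) on one bottle and the bare blue spare cap at (532,355). In the top picture they are at (287,240) and (208,241).

- **Cup candidates:** cup (287,240) or spare cap (208,241) in the top view. I choose the pale one.
- **Bin candidates:** steel with black rim (467,320), green (450,446), turquoise (553,437). I choose the steel one.

```bash
cat > m.py <<'E'
from h import *
S=np.load("scene0.npy");T=np.load("top0.npy");ms=camera_model("scene");mt=camera_model("top")
def comp(im,f,box):
    hsv=cv2.cvtColor(im,cv2.COLOR_RGB2HSV);k=f(hsv).astype(np.uint8)
    x0,y0,x1,y1=box;z=np.zeros_like(k);z[y0:y1,x0:x1]=k[y0:y1,x0:x1]
    n,l,st,c=cv2.connectedComponentsWithStats(z);i=1+np.argmax(st[1:,4]);return st[i],c[i],l==i
blue=lambda h:(h[...,0]>105)&(h[...,0]<125)&(h[...,1]>150)&(h[...,2]>70)
pale=lambda h:(h[...,0]>98)&(h[...,0]<125)&(h[...,1]>50)&(h[...,1]<200)&(h[...,2]>90)
for n,f,bs,bt in(("spare",blue,(335,220,375,255),(125,148,155,175)),("cup",pale,(275,200,310,240),(175,145,210,178))):
    a=comp(S,f,bs);b=comp(T,f,bt);print(n,a[0],a[1],b[0],b[1])
    print(tri([ray(ms,*a[1]),ray(mt,*b[1])]))
for n,im,bx in(("S",S,(182,155,236,212)),("T",T,(280,182,342,245))):
    g=im.max(2);x0,y0,x1,y1=bx;z=np.zeros_like(g);z[y0:y1,x0:x1]=(g[y0:y1,x0:x1]<45)
    print(n,cv2.boundingRect(z),z.sum())
A=np.hstack([cv2.resize(S[200:250,275:335],(400,333)),cv2.resize(T[140:190,170:230],(400,333))])
B=np.hstack([cv2.resize(S[150:215,180:240],(400,267)),cv2.resize(T[180:245,278:344],(400,267))])
save("crop",np.vstack([A,B]))
E
python3 m.py
```

```text
spare [346 228  19  16 202] [355.07920792 234.46534653] [132 154  14  13 124] [138.34677419 159.66935484]
(array([0.62951028, 0.17982009, 0.14413177]), [np.float64(0.0005840359705279945), np.float64(0.0005840359705279021)])
cup [285 211  19  18 192] [294.53645833 219.22395833] [184 160   1   1   1] [184. 160.]
(array([0.62978856, 0.05860449, 0.13890278]), [np.float64(0.0074629327300449995), np.float64(0.007462932730045073)])
S (182, 156, 52, 55) 325
T (286, 188, 52, 52) 45
```

View pics/crop.png

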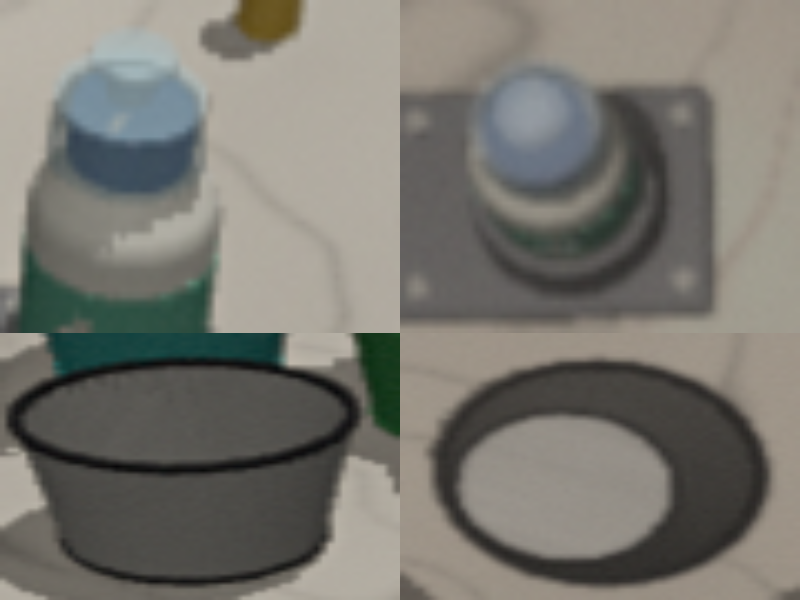

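The crop confirms it: a clear cup with a foot disc sits over the blue cap (cap-top centre at scene px ~(294.6,215.3), top px ~(190.2,159.1)). The steel bin's black rim is centred at scene px (207.4,170.2), top px (311.1,213.8).

Run:
```python
from h import *
ms=camera_model("scene");mt=camera_model("top");c=.5
for n,s,t in(("captop",(294.65,215.3),(190.25,159.1)),("bin",(207.45,170.2),(311.1,213.8))):
    s=np.array(s)-c;t=np.array(t)-c
    print(n,tri([ray(ms,*s),ray(mt,*t)]),onz(mt,*t,.1475),onz(ms,*s,.1475),onz(mt,*t,.1))
# stand corners top view (full-res px from viewed picture /1.5)
P=[onz(mt,u/1.5,v/1.5,.012)for u,v in((194,233),(325,230),(325,280),(194,284))];print(np.round(P,3));print(np.mean(P,0))
d=(P[0]+P[3]-P[1]-P[2]);print("stand yaw",np.degrees(np.arctan2(-d[0],d[1])))
for n,u,v in(("tube",307,396),):print(n,onz(mt,u/1.5,v/1.5,.098))
st=r.get_state();print(st["tcp_pos"],st["eef_rot"],st["joints"])
m=camera_model("wrist");o,d=ray(m,256,192)
from scipy.spatial.transform import Rotation as Ro
R=Ro.from_euler("xyz",st["eef_rot"],degrees=True).as_matrix();print("cam in tool",R.T@(o-st["tcp_pos"]),R.T@d)
print("tool x,y",R[:,0],R[:,1])
```

```text
captop (array([0.62884228, 0.04946736, 0.14726882]), [np.float64(0.0007553004076814464), np.float64(0.0007553004076814489)]) [0.62854187 0.05015599 0.1475    ] [0.62940881 0.0488582  0.1475    ] [0.64012002 0.05559671 0.1       ]
bin (array([ 0.48808824, -0.25615107,  0.09805   ]), [np.float64(0.0006075100710306627), np.float64(0.000607510071030691)]) [ 0.4828777  -0.24675114  0.1475    ] [ 0.55735233 -0.21149777  0.1475    ] [ 0.48761874 -0.25524647  0.1       ]
[[ 0.675  0.237  0.012]
 [ 0.675 -0.011  0.012]
 [ 0.579 -0.009  0.012]
 [ 0.577  0.235  0.012]]
[0.62653064 0.11283878 0.012     ]
stand yaw 0.18272569252583348
tube [0.36629577 0.01994437 0.098     ]
[ 0.25006905 -0.62652566  0.23672507] [ 1.79917160e+02 -6.03501015e-03 -1.58245562e+02] [-5.17330418e+01  2.05864194e+01  6.39291063e-01 -1.88827906e-02
 -7.01340115e+01 -1.65060955e+01]
cam in tool [ 6.67790111e-02 -9.11509571e-05 -1.47179582e-01] [-0.24142178  0.00103165  0.97041973]
tool x,y [-9.28780844e-01 -3.70629373e-01  1.05330797e-04] [-0.37062885  0.92877994  0.00144583]
```

Request:
drive_tool([
  [[1,-0.5,0.4,-0.1,0],[1,-1,0.8,-0.15,0],[1,-1,0.8,-0.15,0]],
])

```text
time_s: 0.48
tcp_pos: [0.327, -0.491, 0.2558]
eef_rot: [180.0, 0.0, -158.2]
contact_force: [0.1, 0.2, 1.2]
gripper_width: 0.088
gripper_force: 0.0
```

Request:
drive_tool([
  [[1,-0.5,0.4,0,0],[1,-1,0.8,0,0],[1,-1,0.8,0,0]],
])

```text
time_s: 0.85
tcp_pos: [0.4028, -0.3571, 0.2556]
eef_rot: [180.0, 0.0, -158.1]
contact_force: [-0.1, -0.8, 0.4]
gripper_width: 0.0874
gripper_force: 0.0
```

Request:
drive_tool([
  [[1,-0.5,0.4,0,0],[1,-1,0.8,0,0],[1,-1,0.8,0,0]],
])

```text
time_s: 1.23
tcp_pos: [0.4787, -0.2234, 0.2554]
eef_rot: [180.0, 0.0, -158.1]
contact_force: [0.5, -0.4, 1.0]
gripper_width: 0.0876
gripper_force: 0.0
```

Request:
drive_tool([
  [[1,-0.5,0.4,0,0],[1,-1,0.8,0,0],[1,-1,0.8,0,-0.03],[1,-1,0.8,0,-0.06],[1,-1,0.8,0,-0.09]],
])

```text
time_s: 1.85
tcp_pos: [0.5536, -0.0916, 0.255]
eef_rot: [179.9, -0.0, -125.6]
contact_force: [0.0, 0.8, 0.7]
gripper_width: 0.0878
gripper_force: 0.0
```

Request:
drive_tool([
  [[1,-0.5,0.09,0,-0.03],[1,-1,0.18,0,-0.06],[1,-1,0.18,0,-0.09],[1,-1,0.18,0,-0.1],[1,-1,0.18,0,-0.1]],
])

```text
time_s: 2.48
tcp_pos: [0.6065, 0.0177, 0.255]
eef_rot: [179.9, -0.0, -90.0]
contact_force: [0.9, -0.0, 0.5]
gripper_width: 0.0877
gripper_force: 0.0
```

Run:
```python
from h import *
st=r.get_state();m=camera_model("wrist");im=capture("wrist");np.save("w1.npy",im);np.save("w1m.npy",m,allow_pickle=True)
save("w1",im,1.2);print(st["tcp_pos"],st["eef_rot"],st["joints"]);print(proj(m,[.629,.0495,.1475]),proj(m,[.629,.18,.1475]))
```

```text
[0.60652467 0.0176572  0.25504669] [ 1.79944636e+02 -1.12735942e-02 -9.00288509e+01] [ 2.00890033e+01  1.36003587e+01 -6.77551774e+00 -9.01790186e-03
 -6.96799871e+01 -2.01147240e+01]
[230.02067646 229.94925472] [232.7329504  352.67040318]
```

View pics/w1.png

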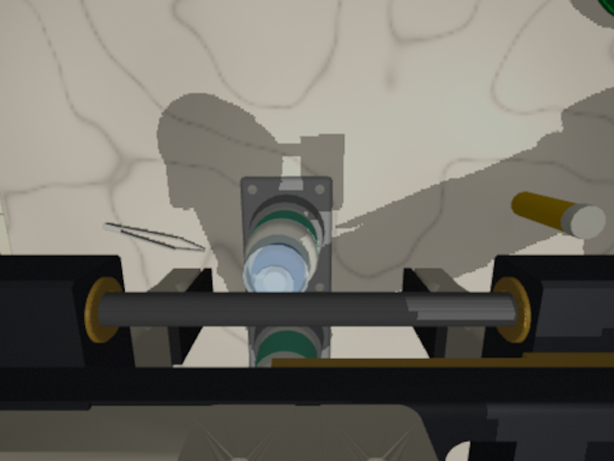

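The wrist view shows the cup's bowl centred at ~(276,270) of the 1.2x picture, i.e. column 230 as predicted, with the stand below it. The position agrees, so I grasp the bowl.

Request:
drive_tool([
  [[1,-0.265,-0.188,0,0],[1,-0.265,-0.188,0.2,0],[1,-0.265,-0.188,0.6,0],[1,-0.265,-0.188,0.98,0],[1,-0.265,-0.188,0.98,0]],
], squeeze=8)

```text
time_s: 3.15
tcp_pos: [0.6268, 0.0483, 0.1345]
eef_rot: [179.6, -0.1, -90.1]
contact_force: [0.3, 0.2, 0.7]
gripper_width: 0.0878
gripper_force: 0.0
```

Request:
drive_tool([
  [[0,0,0,0,0],[-0.3,0,0,0,0],[-0.3,0,0,0,0],[-0.3,0,0,0,0],[-0.3,0,0,0,0]],
], squeeze=8)

```text
time_s: 3.78
tcp_pos: [0.6295, 0.0493, 0.1386]
eef_rot: [-180.0, 0.0, -90.0]
contact_force: [-0.3, 0.0, 3.3]
gripper_width: 0.0505
gripper_force: 8.1
```

Request:
drive_tool([
  [[-0.3,0,0,-0.15,0],[-0.3,0,0,-0.4,0],[-0.3,0,0,-0.7,0],[-0.3,0,0,-1,0],[-0.3,0,0,-1,0]],
])

```text
time_s: 4.4
tcp_pos: [0.631, 0.0495, 0.2628]
eef_rot: [-179.6, 0.1, -90.0]
contact_force: [-0.1, 0.4, -0.5]
gripper_width: 0.0504
gripper_force: 8.0
```

Request:
drive_tool([
  [[-0.3,0.3,0.13,0,0],[-0.3,0.6,0.27,0,0],[-0.3,0.85,0.39,0,0]],
])

```text
time_s: 4.78
tcp_pos: [0.5815, -0.0538, 0.2581]
eef_rot: [180.0, -0.0, -90.0]
contact_force: [-0.6, -0.9, -0.1]
gripper_width: 0.0506
gripper_force: 8.0
```

Request:
drive_tool([
  [[-0.3,0.3,0.13,0,0],[-0.3,0.6,0.27,0,0],[-0.3,0.85,0.39,0,0]],
])

```text
time_s: 5.15
tcp_pos: [0.5346, -0.1559, 0.2582]
eef_rot: [180.0, 0.0, -90.0]
contact_force: [0.3, -0.1, 0.9]
gripper_width: 0.0504
gripper_force: 8.0
```

Request:
drive_tool([
  [[-0.3,0.3,0.13,0,0],[-0.3,0.6,0.27,0,0],[-0.3,0.84,0.4,0,0],[-0.3,0.84,0.4,0,0]],
])

```text
time_s: 5.65
tcp_pos: [0.4863, -0.257, 0.2581]
eef_rot: [180.0, 0.0, -90.2]
contact_force: [-0.3, 0.6, -0.3]
gripper_width: 0.0503
gripper_force: 8.0
```

Run:
```python
from h import *
st=r.get_state();a=capture("scene");w=capture("wrist");print(st["tcp_pos"],st["gripper_width"],st["joints"])
save("b1",np.hstack([cv2.resize(a[100:230,140:340],(430,280)),cv2.resize(w,(370,280))]))
```

```text
[ 0.48633589 -0.25700427  0.25812601] 0.05031265742997212 [-7.44674992e+00  8.03849862e+00 -1.33837697e+01  8.74139795e-04
 -6.86021801e+01  7.28588237e+00]
```

View pics/b1.png

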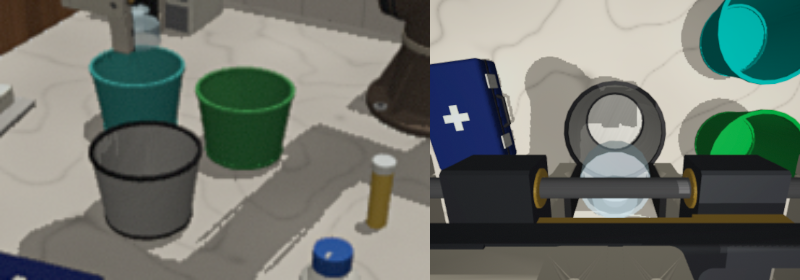

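The cup is held, and in the wrist view its column (615) lines up with the steel bin below. I lower it and release.

Request:
drive_tool([
  [[-0.3,0,-0.01,0.4,0],[-0.3,0,-0.01,0.8,0],[-0.3,0,-0.01,1,0]],
])

```text
time_s: 6.12
tcp_pos: [0.4879, -0.2543, 0.1354]
eef_rot: [179.8, 0.1, -90.0]
contact_force: [-0.1, -0.6, 0.5]
gripper_width: 0.0504
gripper_force: 8.0
```

Request:
drive_tool([
  [[-0.3,0,0,0.25,0],[-0.3,0,0,0.5,0],[-0.3,0,0,0.5,0],[0.5,0,0,0.5,0],[0.5,0,0,0.5,0]],
])

```text
time_s: 6.75
tcp_pos: [0.4899, -0.2555, 0.0794]
eef_rot: [-179.9, -0.0, -90.0]
contact_force: [-0.0, -0.1, 0.3]
gripper_width: 0.0637
gripper_force: 0.0
```

Request:
drive_tool([
  [[0.5,0,0,0,0],[0.5,0,0,-0.3,0],[0.5,0,0,-0.7,0],[1,0,0,-1,0],[1,0,0,-1,0]],
])

```text
time_s: 7.38
tcp_pos: [0.4906, -0.2561, 0.202]
eef_rot: [-179.6, -0.1, -90.0]
contact_force: [1.4, 0.3, -0.6]
gripper_width: 0.0806
gripper_force: 0.0
```

Request:
drive_tool([
  [[1,0,0,-0.3,0],[1,-0.4,-0.2,-0.5,0],[1,-0.85,-0.39,-0.5,0]],
])

```text
time_s: 7.75
tcp_pos: [0.5368, -0.1531, 0.26]
eef_rot: [-179.8, -0.0, -90.1]
contact_force: [1.8, 0.1, -0.2]
gripper_width: 0.0875
gripper_force: 0.0
```

Run:
```python
from h import *
st=r.get_state();a=capture("scene");w=capture("top");print(st["tcp_pos"],st["gripper_width"])
save("b2",np.hstack([cv2.resize(a[140:230,160:280],(400,300)),cv2.resize(w[100:280,120:360],(400,300))]))
```

```text
[ 0.53681599 -0.153118    0.25998838] 0.08750397178588946
```

View pics/b2.png

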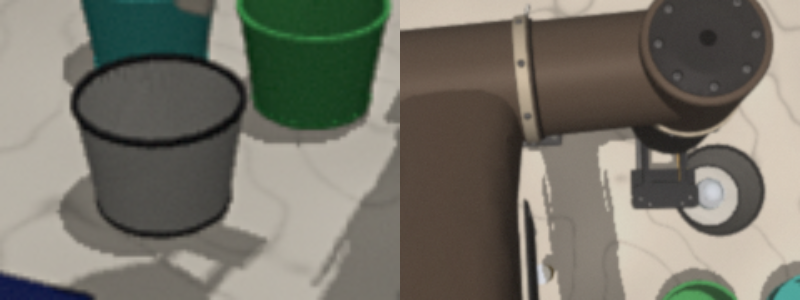

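The cup lies inside the upright steel bin (top crop, ~(710,193)). I go back to measure the bare cap from two wrist places.

Request:
drive_tool([
  [[1,-0.4,-0.3,0,0],[1,-0.8,-0.6,0,0],[1,-1,-0.78,0,0]],
])

```text
time_s: 8.22
tcp_pos: [0.6301, -0.0316, 0.2571]
eef_rot: [179.9, 0.0, -89.9]
contact_force: [0.5, -0.5, 0.0]
gripper_width: 0.0874
gripper_force: 0.0
```

Request:
drive_tool([
  [[1,-0.4,0,0,0],[1,-0.7,0,0,0],[1,-0.7,0,0,0],[1,-0.7,0,0,0]],
])

```text
time_s: 8.72
tcp_pos: [0.629, 0.0501, 0.2575]
eef_rot: [180.0, -0.0, -90.0]
contact_force: [-0.5, -1.4, -0.0]
gripper_width: 0.0875
gripper_force: 0.0
```

```bash
cat > cap.py <<'E'
from h import *
import sys
st=r.get_state();m=camera_model("wrist");im=capture("wrist")
h=cv2.cvtColor(im,cv2.COLOR_RGB2HSV);k=((h[...,0]>100)&(h[...,0]<128)&(h[...,1]>130)&(h[...,2]>60)).astype(np.uint8)
n,l,s,c=cv2.connectedComponentsWithStats(k)
p=proj(m,[.629,.0495,.1475]);print(st["tcp_pos"],st["eef_rot"],"pred",p)
for i in range(1,n):
    if s[i,4]>80:
        cn=max(cv2.findContours((l==i).astype(np.uint8),0,1)[0],key=cv2.contourArea);hu=cv2.convexHull(cn)
        e=cv2.fitEllipse(hu);print(s[i],e,onz(m,*e[0],.1475))
np.savez("cap"+sys.argv[1],**{k_:np.array(v) for k_,v in m.items()});save("c"+sys.argv[1],im)
x,y=map(int,p);save("cc"+sys.argv[1],im[max(0,y-60):y+60,x-80:x+80],4)
E
python3 cap.py 1
```

```text
[0.62899702 0.05011627 0.25749659] [ 1.79954167e+02 -1.56421331e-02 -8.99941244e+01] pred [255.18417822 194.07484206]
[ 234  168   45   48 1613] ((255.74838256835938, 191.7764434814453), (44.538028717041016, 47.33795928955078), 176.60128784179688) [0.62850888 0.04743101 0.1475    ]
```

Request:
drive_tool([
  [[1,-0.3,0,0,0],[1,-0.4,0,0,0],[1,-0.4,0,0,0],[1,-0.4,0,0,0]],
])

```text
time_s: 9.28
tcp_pos: [0.6292, 0.0975, 0.258]
eef_rot: [180.0, -0.0, -90.0]
contact_force: [0.2, 0.1, -0.6]
gripper_width: 0.0877
gripper_force: 0.0
```

```bash
python3 cap.py 2
```

```text
[0.62924922 0.09749481 0.25797162] [ 1.79991795e+02 -1.10870128e-02 -9.00477973e+01] pred [255.58559897 138.98026707]
[ 233  115   47   47 1686] ((256.2487487792969, 138.1631622314453), (46.689453125, 47.156490325927734), 167.92237854003906) [0.62844573 0.04882628 0.1475    ]
[237 272  41  25 851] ((256.9212951660156, 276.93109130859375), (38.20317077636719, 41.41688919067383), 83.73992919921875) [0.62776264 0.17755712 0.1475    ]
```

View pics/cc2.png

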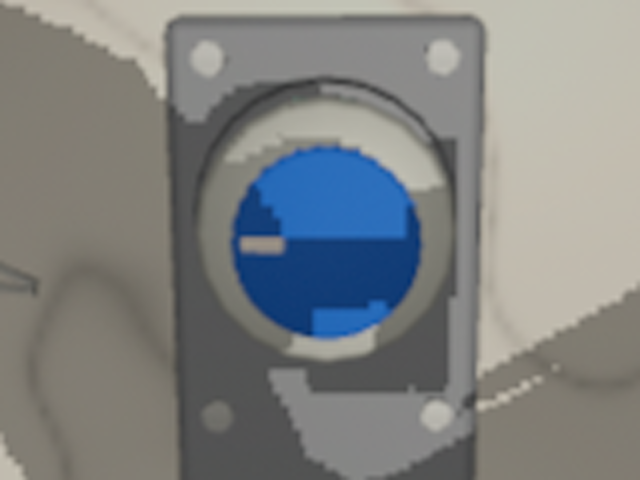

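The near-overhead crop shows the blue cap with its white line along x. Its centre is wrist px (256,138), which gives (0.6285, 0.049). I grip the cap, then try a small turn each way.

Request:
drive_tool([
  [[1,0.2,0,0,0],[1,0.405,0,0,0],[1,0.405,0,0.4,0],[1,0.405,0,0.8,0],[1,0.405,0,1,0]],
], squeeze=20)

```text
time_s: 9.95
tcp_pos: [0.6278, 0.0475, 0.1353]
eef_rot: [179.8, -0.0, -90.1]
contact_force: [-0.0, 0.2, 0.0]
gripper_width: 0.0878
gripper_force: 0.0
```

Request:
drive_tool([
  [[1,0,0,0.025,0],[0,0,0,0.025,0],[-0.4,0,0,0.025,0],[-0.4,0,0,0.025,0],[-0.4,0,0,0.025,0]],
])

```text
time_s: 10.58
tcp_pos: [0.6295, 0.05, 0.1356]
eef_rot: [-180.0, 0.0, -90.0]
contact_force: [1.3, 0.1, -0.0]
gripper_width: 0.0532
gripper_force: 0.0
```

```bash
cat > s.py <<'E'
from h import *
s=r.get_state()
for k in("time_s","tcp_pos","eef_rot","contact_force","moment","gripper_width","gripper_force","joints"):print(k,np.round(s[k],4))
E
python3 s.py
```

```text
time_s 10.575
tcp_pos [0.6295 0.05   0.1356]
eef_rot [-1.799501e+02  1.990000e-02 -9.000080e+01]
contact_force [ 1.2753  0.0928 -0.0411]
moment [ 0.0326  0.0632 -0.0005]
gripper_width 0.0532
gripper_force 0.0
joints [ 2.22248e+01  2.10328e+01 -1.27379e+01  6.00000e-04 -5.61756e+01
 -2.22259e+01]
```

Request:
drive_tool([
  [[-0.4,0.006,0.004,0,0],[-0.4,0.006,0.004,0,0],[-0.4,0.006,0.004,0,0]],
])

```text
time_s: 10.95
tcp_pos: [0.6288, 0.0492, 0.1351]
eef_rot: [180.0, -0.0, -90.0]
contact_force: [-1.0, -0.2, 2.9]
gripper_width: 0.0397
gripper_force: 20.0
```

Request:
drive_tool([
  [[-0.4,0,0,0,0.02],[-0.4,0,0,0,0.04],[-0.4,0,0,0,0.04],[-0.4,0,0,0,0.04]],
])

```text
time_s: 11.45
tcp_pos: [0.6289, 0.0491, 0.1351]
eef_rot: [-180.0, -0.0, -104.2]
contact_force: [-0.2, -0.3, 2.9]
gripper_width: 0.0398
gripper_force: 20.0
```

```bash
python3 s.py
```

```text
time_s 11.45
tcp_pos [0.6289 0.0491 0.1351]
eef_rot [-1.799867e+02 -2.300000e-03 -1.042456e+02]
contact_force [-0.2086 -0.3201  2.9281]
moment [-0.1389  0.3504  0.325 ]
gripper_width 0.0398
gripper_force 20.0003
joints [ 2.21728e+01  2.10243e+01 -1.28242e+01  1.18000e-02 -5.61422e+01
 -3.64249e+01]
```

Clockwise turning gives a resisting moment of 0.33 N·m. Now the other way.

Request:
drive_tool([
  [[-0.4,0,0,0,-0.02],[-0.4,0,0,0,-0.045],[-0.4,0,0,0,-0.07],[-0.4,0,0,0,-0.08],[-0.4,0,0,0,-0.08]],
])

```text
time_s: 12.08
tcp_pos: [0.6291, 0.0492, 0.1351]
eef_rot: [-180.0, 0.0, -75.6]
contact_force: [0.3, 0.9, 1.2]
gripper_width: 0.0397
gripper_force: 20.0
```

```bash
python3 s.py
```

```text
time_s 12.075
tcp_pos [0.6291 0.0492 0.1351]
eef_rot [-1.79962e+02  7.10000e-03 -7.55679e+01]
contact_force [0.3187 0.8719 1.2459]
moment [0.0845 0.0375 0.0196]
gripper_width 0.0397
gripper_force 19.9997
joints [ 2.21695e+01  2.10294e+01 -1.28117e+01 -2.30000e-03 -5.61203e+01
 -7.73620e+00]
```

Counter-clockwise gives freely (0.02 N·m), so it is an ordinary thread. I keep turning that way.

Request:
drive_tool([
  [[-0.4,0,0,0,-0.028],[-0.4,0,0,0,-0.056],[-0.4,0,0,0,-0.084],[-0.4,0,0,0,-0.112],[-0.4,0,0,0,-0.14]],
])

```text
time_s: 12.7
tcp_pos: [0.629, 0.0492, 0.1351]
eef_rot: [-180.0, -0.0, -24.9]
contact_force: [-0.4, -0.3, 2.6]
gripper_width: 0.04
gripper_force: 20.0
```

Request:
drive_tool([
  [[-0.4,0,0,0,-0.028],[-0.4,0,0,0,-0.056],[-0.4,0,0,0,-0.084],[-0.4,0,0,0,-0.112],[-0.4,0,0,0,-0.14]],
])

```text
time_s: 13.32
tcp_pos: [0.6292, 0.0494, 0.1351]
eef_rot: [-180.0, -0.1, 25.5]
contact_force: [1.4, 3.9, 0.3]
gripper_width: 0.0398
gripper_force: 20.0
```

```bash
python3 s.py
```

```text
time_s 13.325
tcp_pos [0.6292 0.0494 0.1351]
eef_rot [-1.799926e+02 -6.310000e-02  2.546800e+01]
contact_force [1.4385 3.8776 0.3196]
moment [ 1.1976 -0.6239 -0.0692]
gripper_width 0.0398
gripper_force 19.9964
joints [ 2.21769e+01  2.10314e+01 -1.28053e+01 -1.33000e-02 -5.61007e+01
  9.32985e+01]
```

Request:
drive_tool([
  [[-0.4,0,0,-0.02,-0.015],[-0.4,0,0,-0.04,-0.015],[-0.4,0,0,-0.06,-0.015],[-0.4,0,0,-0.06,-0.015]],
])

```text
time_s: 13.82
tcp_pos: [0.6281, 0.0501, 0.14]
eef_rot: [-179.9, 0.1, 30.4]
contact_force: [2.7, 3.5, -10.8]
gripper_width: 0.0401
gripper_force: 20.0
```

```bash
python3 s.py
```

```text
time_s 13.825
tcp_pos [0.6281 0.0501 0.14  ]
eef_rot [-1.798646e+02  6.780000e-02  3.044450e+01]
contact_force [  2.6981   3.492  -10.7891]
moment [ 1.5322 -0.9429 -0.3565]
gripper_width 0.0401
gripper_force 19.9986
joints [ 22.2087  20.7676 -12.434   -0.1483 -56.885   98.3168]
```

Request:
drive_tool([
  [[-0.4,0,0,0.055,0],[-0.4,0,0,0.055,0.02],[-0.4,0,0,0.055,0.045],[-0.4,0,0,0.055,0.07],[-0.4,0,0,0.055,0.07]],
])

```text
time_s: 14.45
tcp_pos: [0.6287, 0.049, 0.1355]
eef_rot: [180.0, 0.0, 5.4]
contact_force: [-0.5, 1.1, -0.1]
gripper_width: 0.0393
gripper_force: 20.0
```

```bash
python3 s.py
```

```text
time_s 14.45
tcp_pos [0.6287 0.049  0.1355]
eef_rot [1.799964e+02 1.710000e-02 5.391100e+00]
contact_force [-0.4675  1.0639 -0.0843]
moment [-0.1593  0.1294 -0.0482]
gripper_width 0.0393
gripper_force 20.0012
joints [ 2.21674e+01  2.09981e+01 -1.27976e+01 -1.70000e-03 -5.62218e+01
  7.32248e+01]
```

Request:
drive_tool([
  [[-0.4,0,0,-0.02,0],[-0.4,0,0,-0.04,0],[-0.4,0,0,-0.06,0],[-0.4,0,0,-0.06,0]],
])

```text
time_s: 14.95
tcp_pos: [0.629, 0.0492, 0.1431]
eef_rot: [-180.0, -0.0, 5.4]
contact_force: [-0.5, 0.5, -0.7]
gripper_width: 0.0395
gripper_force: 20.0
```

```bash
python3 s.py
```

```text
time_s 14.95
tcp_pos [0.629  0.0492 0.1431]
eef_rot [-1.799934e+02 -3.040000e-02  5.415100e+00]
contact_force [-0.5164  0.5356 -0.7079]
moment [-0.0951  0.0514  0.0348]
gripper_width 0.0395
gripper_force 19.9999
joints [ 2.21715e+01  2.05926e+01 -1.23093e+01  2.90000e-03 -5.70671e+01
  7.32420e+01]
```

Now it rises freely. I lift straight up.

Request:
drive_tool([
  [[-0.4,0,0,-0.08,0],[-0.4,0,0,-0.16,0],[-0.4,0,0,-0.24,0],[-0.4,0,0,-0.32,0],[-0.4,0,0,-0.4,0]],
])

```text
time_s: 15.58
tcp_pos: [0.6289, 0.0491, 0.1916]
eef_rot: [-180.0, -0.0, 5.4]
contact_force: [-0.8, 0.5, 0.2]
gripper_width: 0.0395
gripper_force: 20.0
```

Request:
drive_tool([
  [[-0.4,0,0,-0.1,0],[-0.4,0,0,-0.25,0],[-0.4,0,0,-0.4,0],[-0.4,0,0,-0.4,0],[-0.4,0,0,-0.4,0]],
])

```text
time_s: 16.2
tcp_pos: [0.6286, 0.0492, 0.2386]
eef_rot: [-180.0, 0.0, 5.4]
contact_force: [0.5, 0.7, -1.0]
gripper_width: 0.0396
gripper_force: 20.0
```

```bash
python3 s.py
python3 - <<'E'
from h import *
a=capture("scene");t=capture("top")
save("f",np.hstack([cv2.resize(a[120:270,230:390],(420,394)),cv2.resize(t,(380,394))]))
E
```

```text
time_s 16.2
tcp_pos [0.6286 0.0492 0.2386]
eef_rot [-1.799831e+02  1.720000e-02  5.382600e+00]
contact_force [ 0.4574  0.6886 -0.9893]
moment [-0.1052  0.2131  0.0137]
gripper_width 0.0396
gripper_force 19.9999
joints [ 2.21714e+01  1.63711e+01 -5.18420e+00 -2.28000e-02 -6.84563e+01
  7.32196e+01]
```

View pics/f.png

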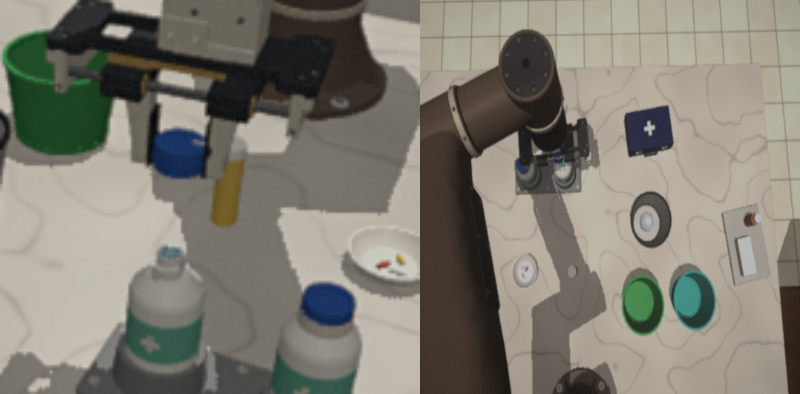

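The blue cap is held level at ~(180,152), well above the bare mouth at ~(172,256). The cup is in the standing bin and the other things are undisturbed, so I hand the job in.

```bash
python3 -c "
from plant import job
print(job.close_job())"
```

```text
the job is handed in; nothing more can be done
None
```

I dropped the eye cup in the steel bin, then unscrewed the blue cap counter-clockwise (ordinary thread); the arm still holds it level about 10 cm above the bottle's mouth, and the job is handed in at about 16 s of the 51 s allowed.

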